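Bring the upper half of a plaster mould over the lower half

ROBOT

A 6-joint arm with a two-finger parallel gripper is mounted at the origin on the work surface. World frame = base frame: x ahead of the robot, y to its left, z up, the work surface at z = 0. Lengths are in m, angles in degrees, forces in N, time in s.
With the tool pointing down it reaches from about 0.35 to 0.85 m from the base axis. Payload 8.1 kg.
Tool frame: the origin (TCP) lies midway between the tips of the shut fingers; the grasp point (between the pads) lies 19 mm behind it; z points along the fingers, y is the direction in which the jaws open and shut (so a half turn about z gives the same grasp; the last joint's range is limited). The gripper opens to 93 mm and grips with 3 to 60 N. Pads are 15 mm wide; open, the fingers measure 128 mm over their backs; the gripper's body (75 mm by 188 mm) begins 65 mm behind the grasp point.
Start: joints at [62.2, 7.471, 85.268, -0, 87.261, -4.893], TCP at [0.234, 0.553, 0.219] pointing down, gripper open.
Joint ranges: [-169.43, 169.43], [-51.17, 129.36], [1.28, 143.12], [-76.62, 256.62], [0, 156.53], [-152.29, 152.29]. Speed limits (degrees/s): [136.94, 136.94, 159.86, 180, 180, 180].

INTERFACE

Orientations are given as a 3x3 rotation matrix whose columns are the frame's x, y, z axes.
In Python, from plant import bot, set_gripper, monitor, capture, camera_info, job gives the robot as it stands. The module is installed in compiled form; this text tells all that it offers. Calls block until the motion is done:
- bot.move_ptp(position, orientation): joint-space move of the TCP to a pose.
- bot.move_linear(position, v=0.15, orientation=None, force_limit=None): straight line of the TCP; orientation=None keeps the orientation; v is the mean speed in m/s. With force_limit (N) it stops when the force on the tool has changed by that much, and returns True; else False.
- bot.move_joints(angles): joint-space move.
- set_gripper(opening): finger opening in m; the grip force is fixed at half the most; returns when the fingers have stopped.
- bot.wait(seconds).
- bot.inverse_kinematics(position, orientation): joint angles nearest the present ones, or None.
- monitor.read_state(): the state.
- capture(name): name is "scene" or "top"; returns (picture, depth): 400x640x3 uint8, red, green, blue; 400x640 float32, m along the optical axis (not along the pixel's ray), 0 where there is no reading.
- camera_info(name): a dict with "K" (3x3 intrinsics, pixels), "R" (3x3) and "t" (3): a world point X has camera coordinates R X + t. Camera axes: x right, y down, z forward; pixel columns grow to the right and rows downward; lengths in m; the calibration is good to about 2 mm. A picture is of the moment at which its call begins. camera_info takes no time and is no camera call.
A pose or a line that the arm cannot do raises bot.IKError and nothing moves.
- job.close_job(): hands the job in, once; it reports no verdict.
The state is a dict: "t": time; "joints": joint angles; "qvel": joint speeds; "effort": joint torques, N m; "ee_pos": TCP position; "tcp_rot": TCP orientation; "force": force on the tool from outside, world axes, zero at the start; "ft_torque": the same for the moment, N m; "width": finger opening in m.
Only numpy, scipy, OpenCV 4.12 (cv2) and the standard library are available. Lean on these libraries where they do the work, as an engineer would, in place of code of your own. Each camera call takes 0.05 s, during which the arm holds its last target.

TASK

We are about to close the two-part plaster cup-handle mould. First put the ribbon tool that was left lying on the open lower half into the tool tray; then take the upper half off its battens, carry it over the row of drying bowls, and stop with it level and hovering above the lower half, about one centimetre between the two joint faces, right way round, each pip (natch) of its underside plumb over its socket, without ever touching the lower half. Finish while holding it there, so that I can sight along the joint before we close it, and leave the lower half and everything else where they are.

Things in the scene. Friction and masses are not known exactly. Their poses are not given: they have to be found in the camera images.
- upper_mid (a point): Centre of the upper mould half, the thing to carry: a white plaster block 130 mm long (x), 58 mm wide (y), 36 mm high (z, up), about 0.3 kg, joint face down on two fixed wooden battens 18 mm high. The battens run along its y at x = -26 and +26 mm, 39 mm clear between them, so fingers closing across the width at mid-length go down between them. Origin 18 mm above the joint face.
- upper_face (a point): Centre of the upper half's joint face (its underside, natches not counted), 18 mm below its centre, same axes.
- natch_back (a point): Root of the natch at (-52, -18) mm on the upper half's joint face, from which it stands 5 mm down.
- natch_front (a point): Root of the natch at (44, 18) mm on the upper half's joint face, near the pouring end.
- lower_face (a point): Centre of the joint face (top) of the lower mould half: a loose white plaster block of the same outline, joint face up on a plywood bat 180 x 100 x 12 mm, its face 48 mm above the bench. Axes as the upper half (x to the pouring end, z up): with the mould closed the right way round, both halves' x, y and z directions coincide and the two face centres meet.
- socket_back (a point): Mouth of the socket at (-52, -18) mm on the lower half's joint face.
- socket_front (a point): Mouth of the socket at (44, 18) mm on the lower half's joint face, near the pouring end.
- lower_half: The lower half, 130 x 58 x 36 mm, about 0.3 kg; origin at the centre of its underside, same axes. Its face shows a C-shaped handle cavity, the half-round pour hole at the +x end (corners cut as on the upper half) and three round sockets 16 mm across, 6 mm deep, at (x, y) = (-52, 18), (-52, -18) and (44, 18) mm.
- upper_half: The upper half; origin at the centre of its joint face (underside), same axes. Its +x end is the pouring end: two corners cut off by 12 mm at 45 degrees, half-round mouth of the pour hole underneath. Three round natches (pips) 14 mm across stand 5 mm down from the joint face at (x, y) = (-52, 18), (-52, -18) and (44, 18) mm.
- tool_grip (a point): Middle of the ribbon tool's wooden handle, near its centre of mass. A pottery trimming tool 160 mm long, about 45 g, lying across the lower half's joint face. x along the tool to the loop, z up: handle 105 mm long, 16 mm wide, 12 mm high (x = -57.5 to +47.5 mm, this point half-way up), then a brass ferrule and a flat steel wire loop 26 mm wide that ends at x = +102 mm.
- ribbon_tool: The ribbon tool; origin 22.5 mm from tool_grip towards the loop, on its underside, same axes.
- tool_tray: Grey plastic tool tray on the robot's right, fixed: 240 mm (x) by 170 mm (y), 25 mm high, walls and floor 4 mm, open on top; origin at the centre of its underside. A slim wooden modelling tool 8 mm high lies in it along the wall at -y (y about -66 mm); the rest is free.
- ware_board: Dark wooden ware board, fixed, 360 mm (x) by 100 mm (y) by 16 mm, between the two mould halves; it carries the row of three drying bowls. Origin at the centre of its underside.
- bowl0: Scalloped dry clay bowl, 94 mm across, 63 mm high, loose on the ware board (top of the row 79 mm above the bench); origin at its underside. Leave alone.
- bowl1: The same, middle of the row. Leave alone.
- bowl2: The same, far end of the row. Leave alone.
- dish_mould: Another plaster mould half, 115 x 95 x 42 mm with a round dish cavity, on the bench near the robot's left; origin at its underside. Leave alone.
- closed_mould: A closed plaster mould standing upright, 105 x 100 x 130 mm with a round pour hole on top, far left; origin at its underside. Leave alone.
- slip_bottle: White plastic squeeze bottle 54 mm across and 118 mm high, beyond the lower half; origin at its underside. Leave alone.
- beaker: Clay beaker 72 mm across and 72 mm high, between the robot and the lower half; origin at its underside. Leave alone.
There are look-alikes about, which are no part of the job. What is shaped like the lower_half but blue, orange or yellow is not meant.

How it is judged:
By the outcome, as a careful person would: the job done as asked, in the order asked, and still so for the second after the job is handed in, while the arm keeps its last pose, push and grip.
It also fails if it takes over 58 s, if anything falls off the work surface, if the arm or the gripper's body presses on something with over 40 N, if the wrist force passes 120 N, or if a joint passes its speed limit or range.

## Working session

There is one attempt and no reset: what is moved stays moved. The work goes in short steps, each a Python script; the robot and the scene stay as the last script left them, time stands still between calls to the robot, and variables do not carry over. Pictures are saved under pics/ and viewed, and the job is handed in when it is done.

```bash
mkdir -p pics && cat > h.py <<'E'
import numpy as np, cv2
from plant import bot,set_gripper,monitor,capture,camera_info,job
def cam(n):
    c=camera_info(n); return np.array(c["K"]),np.array(c["R"]),np.array(c["t"])
def world(n,u,v,d):
    K,R,t=cam(n); p=np.stack([(u-K[0,2])/K[0,0]*d,(v-K[1,2])/K[1,1]*d,d],-1); return (p-t)@R
def cloud(n,dep):
    v,u=np.mgrid[0:dep.shape[0],0:dep.shape[1]].astype(float); return world(n,u,v,dep.astype(float))
def proj(n,X):
    K,R,t=cam(n); p=np.atleast_2d(X)@R.T+t; q=p@K.T; return q[:,:2]/q[:,2:]
def shot(n,tag):
    p,d=capture(n); cv2.imwrite(f"pics/{tag}.png",p[:,:,::-1]); np.savez(f"{tag}.npz",p=p,d=d); return p,d
E
python3 - <<'E'
from h import *
shot("scene","scene0");shot("top","top0")
for n in("scene","top"):print(camera_info(n))
s=monitor.read_state();print(s["t"],s["ee_pos"],s["tcp_rot"],s["width"])
E
```

```text
{'K': array([[365.93961867,   0.        , 316.79776491],
       [  0.        , 365.93961867, 197.01304721],
       [  0.        ,   0.        ,   1.        ]]), 'R': array([[ 4.61184352e-01,  8.87304296e-01,  2.82628893e-04],
       [ 7.39602673e-01, -3.84239100e-01, -5.52583207e-01],
       [-4.90200856e-01,  2.55051761e-01, -8.33457689e-01]]), 't': array([-0.09352713, -0.39041162,  1.49641451])}
{'K': array([[476.60205572,   0.        , 315.73696995],
       [  0.        , 476.60205572, 199.62191824],
       [  0.        ,   0.        ,   1.        ]]), 'R': array([[ 0.02787759, -0.99948182,  0.01609155],
       [-0.98733188, -0.03004703, -0.15579774],
       [ 0.15620051, -0.01154444, -0.9876579 ]]), 't': array([-0.16018858,  0.48798841,  1.23042165])}
0.1 [0.23326437 0.55224031 0.21766962] [[-9.21148236e-01  3.89211145e-01 -7.82473025e-04]
 [ 3.89211909e-01  9.21147015e-01 -1.50595729e-03]
 [ 1.34637330e-04 -1.69175772e-03 -9.99998560e-01]] 0.09312640116452799
```

View pics/scene0.png

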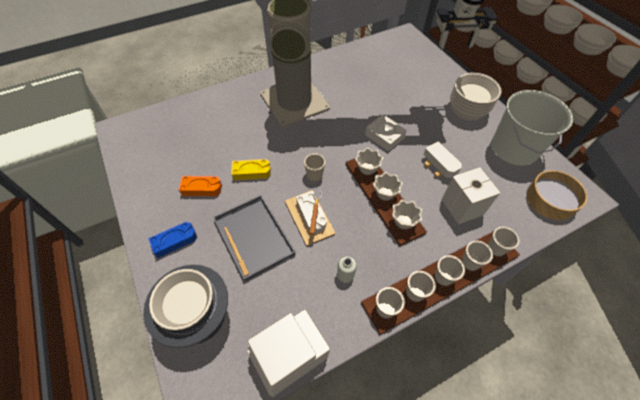

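View pics/top0.png

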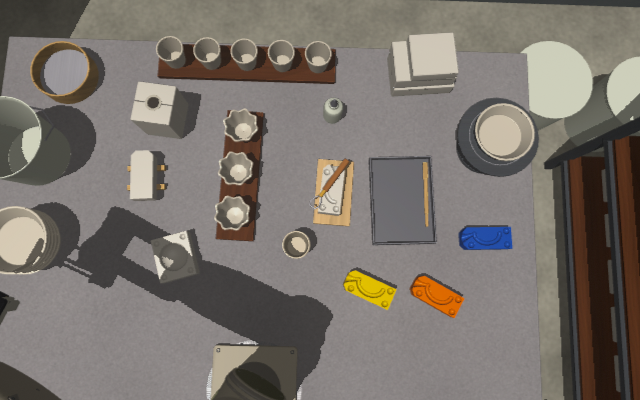

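```bash
python3 - <<'E'
from h import *
for n in("scene","top"):
    print(n,proj(n,[[0.234,.553,.219],[0,0,0],[.234,.553,0]]).round())
z=np.load("top0.npz");p,d=z["p"],z["d"];W=cloud("top",d)
for (u,v) in [(142,175),(110,230),(280,330),(400,200),(100,150),(330,190),(427,190)]: print(u,v,d[v,u],W[v,u].round(4))
def crop(a,b,c,e,f,tag):
    cv2.imwrite(f"pics/{tag}.png",cv2.resize(p[c:e,a:b,::-1],None,fx=f,fy=f,interpolation=cv2.INTER_CUBIC))
crop(295,375,145,235,6,"lowz");crop(112,182,140,210,7,"upz")
E
```

```text
scene [[455.  47.]
 [294. 102.]
 [438.  94.]]
top [[ -5. 294.]
 [254. 389.]
 [ 49. 290.]]
142 175 1.2575376 [0.5419 0.3144 0.0546]
110 230 1.2865378 [0.3986 0.4065 0.0015]
280 330 1.2524478 [ 0.1488 -0.0621  0.002 ]
400 200 1.3094959 [ 0.5041 -0.3778  0.0041]
100 150 1.3229141 [ 0.62    0.4561 -0.0009]
330 190 1.2699856 [ 0.5188 -0.1831  0.0441]
427 190 1.3077321 [ 0.5329 -0.4507  0.0113]
```

View pics/lowz.png

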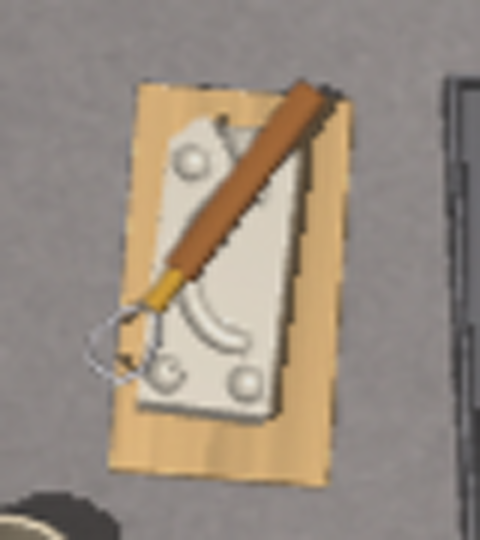

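View pics/upz.png

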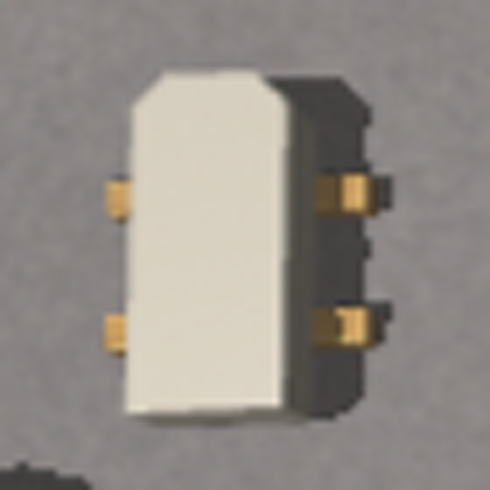

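```bash
cat >> h.py <<'E'
from scipy.optimize import minimize
def fitpoly(n,img,poly,z,x0,scale=8,pad=4,mask=None):
    """fit planar polygon (x,y,yaw) at height z: maximise separation fg/bg of anti-aliased render"""
    g=img.astype(float)
    def pts(x):
        c,s=np.cos(x[2]),np.sin(x[2]); P=poly@np.array([[c,s],[-s,c]])+x[:2]
        return proj(n,np.c_[P,np.full(len(P),z)])
    P0=pts(x0);u0,v0=np.floor(P0.min(0)-pad).astype(int);u1,v1=np.ceil(P0.max(0)+pad).astype(int)
    G=g[v0:v1,u0:u1]; M=np.ones(G.shape) if mask is None else mask[v0:v1,u0:u1].astype(float)
    def cost(x):
        P=pts(x)-[u0,v0]; A=np.zeros((G.shape[0]*scale,G.shape[1]*scale),np.uint8)
        cv2.fillPoly(A,[np.round(((P+.5)*scale-.5)*16).astype(np.int32)],255,shift=4)
        A=cv2.resize(A,G.shape[::-1],interpolation=cv2.INTER_AREA)/255.
        w=(M*np.ones_like(A)).ravel(); a=A.ravel(); y=G.reshape(len(a),-1)
        X=np.c_[a,1-a]*w[:,None]; b,*_=np.linalg.lstsq(X,y*w[:,None],rcond=None)
        return (((X@b-y*w[:,None]))**2).sum()/w.sum()
    s0=np.array([.003,.003,.05]); sim=np.vstack([x0]+[np.array(x0)+s0*e for e in np.eye(3)])
    r=minimize(cost,x0,method="Nelder-Mead",options=dict(initial_simplex=sim,xatol=1e-5,fatol=1e-4,maxiter=300))
    return r.x,r.fun
BLK=np.array([[-.065,-.029],[.053,-.029],[.065,-.017],[.065,.017],[.053,.029],[-.065,.029]])
E
python3 - <<'E'
from h import *
z=np.load("top0.npz");p,d=z["p"].astype(int),z["d"];W=cloud("top",d)
print("upper",fitpoly("top",p,BLK,.054,[.54,.314,0.]))
zs=np.load("scene0.npz");ps=zs["p"].astype(int);Ws=cloud("scene",zs["d"])
print("upper scene",fitpoly("scene",ps,BLK,.054,[.54,.314,0.]))
hsv=cv2.cvtColor(z["p"],cv2.COLOR_RGB2HSV).astype(int)
# tool handle
reg=np.zeros(d.shape,bool);reg[150:215,305:360]=1
m=reg&(hsv[...,0]<14)&(hsv[...,1]>130)&(hsv[...,2]<200)
print(m.sum(),np.median(hsv[m],0))
v,u=np.nonzero(m); Q=world("top",u.astype(float),v.astype(float),0*u+1.0)
# intersect rays with z=.058
K,R,t=cam("top");C=-R.T@t;dr=Q-C;Q=C+dr*((.059-C[2])/dr[:,2])[:,None]
print("hand z",np.percentile(W[m][:,2],[5,25,50,75,95]).round(4))
r=cv2.minAreaRect((Q[:,:2]*1000).astype(np.float32));print("rect mm",r)
mu=Q[:,:2].mean(0);e=np.linalg.eigh(np.cov((Q[:,:2]-mu).T));ax=e[1][:,1];a=(Q[:,:2]-mu)@ax;print("mean",mu,ax,np.degrees(np.arctan2(ax[1],ax[0])),a.min(),a.max())
# gray tray, bowls, others heights
for name,(a,b,c,e2) in dict(closed=(130,190,75,140),bottle=(318,348,92,128),beaker=(278,318,225,262),bowls=(212,270,105,240),dish=(148,203,225,285)).items():
    w=W[c:e2,a:b].reshape(-1,3);k=w[:,2]>.03;q=w[k];print(name,np.percentile(q,2,0).round(3),np.percentile(q,98,0).round(3))
w=W[140:260,355:450];k=(w[...,2]>.018)&(w[...,2]<.032);print("tray rim",np.percentile(w[k],1,0),np.percentile(w[k],99,0))
E
```

```text
Traceback (most recent call last):
  File "h.py", line 30, in fitpoly
    r=minimize(cost,x0,method="Nelder-Mead",options=dict(initial_simplex=sim,xatol=1e-5,fatol=1e-4,maxiter=300))
  File "h.py", line 25, in cost
    A=cv2.resize(A,G.shape[::-1],interpolation=cv2.INTER_AREA)/255.
      ~~~~~~~~~~^^^^^^^^^^^^^^^^^^^^^^^^^^^^^^^^^^^^^^^^^^^^^^
cv2.error: OpenCV(4.12.0) :-1: error: (-5:Bad argument) in function 'resize'
> Overload resolution failed:
>  - Can't parse 'dsize'. Expected sequence length 2, got 3
>  - Can't parse 'dsize'. Expected sequence length 2, got 3
```

```bash
sed -i 's/G.shape\[::-1\]/(G.shape[1],G.shape[0])/' h.py && cat > m1.py <<'E'
from h import *
z=np.load("top0.npz");p,d=z["p"].astype(int),z["d"];W=cloud("top",d)
print("upper",fitpoly("top",p,BLK,.054,[.54,.314,0.]))
zs=np.load("scene0.npz");ps=zs["p"].astype(int);Ws=cloud("scene",zs["d"])
print("upper scene",fitpoly("scene",ps,BLK,.054,[.54,.314,0.]))
hsv=cv2.cvtColor(z["p"],cv2.COLOR_RGB2HSV).astype(int)
reg=np.zeros(d.shape,bool);reg[150:215,305:360]=1
m=reg&(hsv[...,0]<14)&(hsv[...,1]>130)&(hsv[...,2]<200)
print(m.sum(),np.median(hsv[m],0))
v,u=np.nonzero(m); Q=world("top",u.astype(float),v.astype(float),0*u+1.0)
K,R,t=cam("top");C=-R.T@t;dr=Q-C;Q=C+dr*((.059-C[2])/dr[:,2])[:,None]
print("hand z",np.percentile(W[m][:,2],[5,25,50,75,95]).round(4))
r=cv2.minAreaRect((Q[:,:2]*1000).astype(np.float32));print("rect mm",r)
mu=Q[:,:2].mean(0);e=np.linalg.eigh(np.cov((Q[:,:2]-mu).T));ax=e[1][:,1];a=(Q[:,:2]-mu)@ax;print("mean",mu,ax,np.degrees(np.arctan2(ax[1],ax[0])),a.min(),a.max())
for name,(a,b,c,e2) in dict(closed=(130,190,75,140),bottle=(318,348,92,128),beaker=(278,318,225,262),bowls=(212,270,105,240),dish=(148,203,225,285)).items():
    w=W[c:e2,a:b].reshape(-1,3);k=w[:,2]>.03;q=w[k];print(name,np.percentile(q,2,0).round(3),np.percentile(q,98,0).round(3))
w=W[140:260,355:450];k=(w[...,2]>.018)&(w[...,2]<.032);print("tray rim",np.percentile(w[k],1,0),np.percentile(w[k],99,0))
E
python3 m1.py
```

```text
Traceback (most recent call last):
  File "m1.py", line 3, in <module>
    print("upper",fitpoly("top",p,BLK,.054,[.54,.314,0.]))
                  ~~~~~~~^^^^^^^^^^^^^^^^^^^^^^^^^^^^^^^^
  File "h.py", line 30, in fitpoly
    r=minimize(cost,x0,method="Nelder-Mead",options=dict(initial_simplex=sim,xatol=1e-5,fatol=1e-4,maxiter=300))
  File "h.py", line 26, in cost
    w=(M*np.ones_like(A)).ravel(); a=A.ravel(); y=G.reshape(len(a),-1)
       ~^~~~~~~~~~~~~~~~
ValueError: operands could not be broadcast together with shapes (58,35,3) (58,35)
```

```bash
sed -i 's/M=np.ones(G.shape) if/M=np.ones(G.shape[:2]) if/' h.py && python3 m1.py
```

```text
upper (array([0.54508602, 0.31795834, 0.06680318]), np.float64(1177.7703784719595))
upper scene (array([0.54421451, 0.31913057, 0.06438355]), np.float64(3240.846568236659))
129 [ 13. 163. 151.]
hand z [0.0541 0.0576 0.0602 0.0616 0.0637]
rect mm ((558.51318359375, -197.3583984375), (14.898158073425293, 99.69744110107422), 55.97113800048828)
mean [ 0.5594714  -0.19779664] [-0.82022221  0.57204504] 145.10704402334025 -0.04876817855758301 0.050980243479140624
closed [0.659 0.222 0.037] [0.764 0.324 0.135]
bottle [ 0.716 -0.208  0.035] [ 0.761 -0.158  0.121]
beaker [ 0.294 -0.131  0.033] [ 0.404 -0.064  1.294]
bowls [0.405 0.019 0.032] [0.719 0.109 0.083]
dish [0.272 0.163 0.03 ] [0.391 0.274 0.048]
tray rim [ 0.38027134 -0.46829899  0.01836653] [ 0.62521536 -0.28935539  0.02983627]
```

```bash
cat > m2.py <<'E'
from h import *
z=np.load("top0.npz");p,d=z["p"],z["d"]
zs=np.load("scene0.npz");ps=zs["p"]
def ov(n,img,polys,box,f,tag):
    a,b,c,e=box
    I=cv2.resize(np.ascontiguousarray(img[c:e,a:b,::-1]),None,fx=f,fy=f,interpolation=cv2.INTER_NEAREST)
    for P,col in polys:
        q=((proj(n,P)-[a,c]+.5)*f-.5).round().astype(int); cv2.polylines(I,[q],True,col,1)
    cv2.imwrite(f"pics/{tag}.png",I); return I
def rect(x,y,yaw,z,poly):
    c,s=np.cos(yaw),np.sin(yaw);return np.c_[poly@np.array([[c,s],[-s,c]])+[x,y],np.full(len(poly),z)]
if __name__=="__main__":
    U=[(rect(.5451,.3180,.0668,.054,BLK),(0,0,255)),(rect(.5451,.3180,.0668,.018,BLK),(0,255,0))]
    H=np.array([[-.0575,-.008],[.0475,-.008],[.0475,.008],[-.0575,.008]])
    T=[(rect(.5585,-.1974,np.radians(145.6),.060,H),(255,0,0))]
    a=ov("top",p,U,(112,182,140,210),6,"o1");b=ov("scene",ps,U,(415,475,135,185),6,"o2")
    c=ov("top",p,T,(295,375,145,215),6,"o3");e=ov("scene",ps,T,(280,340,185,250),6,"o4")
    h=420;cv=np.zeros((840,900,3),np.uint8)
    for I,(y,x) in zip([a,b,c,e],[(0,0),(0,460),(420,0),(420,500)]):
        I=I[:840-y,:900-x];cv[y:y+I.shape[0],x:x+I.shape[1]]=I
    cv2.imwrite("pics/o.png",cv2.resize(cv,(643,600),interpolation=cv2.INTER_AREA))
E
python3 m2.py
```

```text
(no output)
```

View pics/o.png

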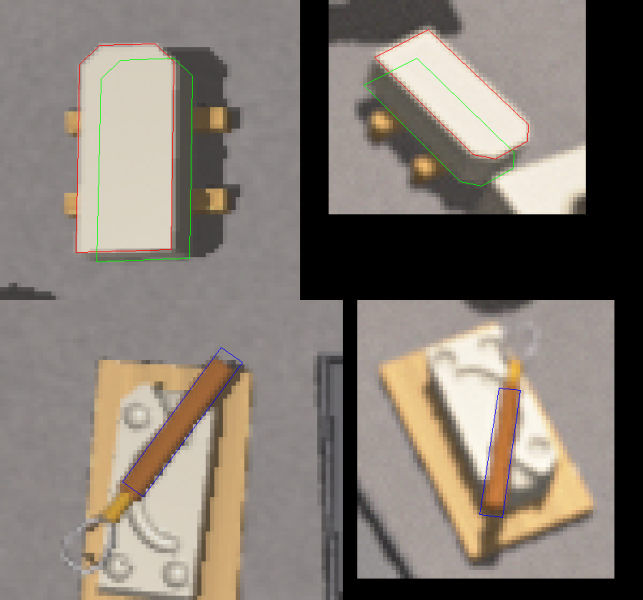

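```bash
cat > m3.py <<'E'
from m2 import *
H=np.array([[-.0525,-.008],[.0525,-.008],[.0525,.008],[-.0525,.008]])
out=[]
for n,im in(("top",p),("scene",ps)):
    hs=cv2.cvtColor(im,cv2.COLOR_RGB2LAB).astype(int)
    g=np.clip((hs[...,1]-128)*1.0,0,30)[...,None]
    x,f=fitpoly(n,g,H,.058,[.556,-.195,np.radians(145.6)],pad=3)
    c=x[:2]+.005*np.array([np.cos(x[2]),np.sin(x[2])])*1
    print(n,x,np.degrees(x[2]),f,"grip",x[:2]-.0*c)
    out.append((n,im,x))
I=[ov(n,im,[(rect(*x,.058,H),(255,0,0))],b,6,"q") for (n,im,x),b in zip(out,[(295,375,145,215),(280,340,185,250)])]
cv=np.zeros((420,840,3),np.uint8);cv[:420,:480]=I[0];cv[:390,480:840]=I[1];cv2.imwrite("pics/oq.png",cv[:, :790])
E
python3 m3.py
```

```text
top [ 0.55742443 -0.1958087   2.54860403] 146.02425455878915 8.261804860326972 grip [ 0.55742443 -0.1958087 ]
scene [ 0.55730812 -0.19534745  2.53494493] 145.24164553483487 10.929324675136654 grip [ 0.55730812 -0.19534745]
```

View pics/oq.png

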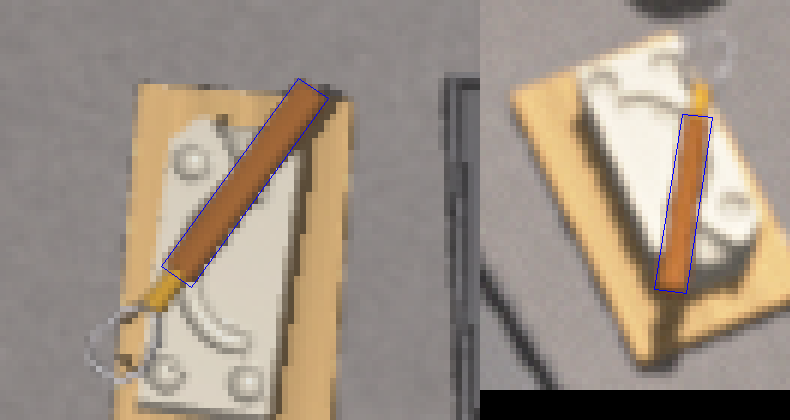

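```bash
cat >> h.py <<'E'
def Rz(deg):
    c,s=np.cos(np.radians(deg)),np.sin(np.radians(deg));return np.array([[c,s,0],[s,-c,0],[0,0,-1.]])
def st(tag=""):
    s=monitor.read_state();x=s["tcp_rot"][:,0] if hasattr(s["tcp_rot"],"shape") else np.array(s["tcp_rot"])[:,0]
    print(tag,"t",round(s["t"],2),"pos",np.round(s["ee_pos"],4),"yaw",round(float(np.degrees(np.arctan2(x[1],x[0]))),2),"F",np.round(s["force"],1),"w",round(s["width"],4),"q",np.round(s["joints"],1));return s
E
python3 - <<'E'
from h import *
O=Rz(145.6)
print(bot.inverse_kinematics([.553,-.1927,.16],O),bot.inverse_kinematics([.525,-.365,.05],Rz(180)))
bot.move_ptp([.553,-.1927,.16],O);st("above")
set_gripper(.045);st("open45")
bot.move_linear([.553,-.1927,.075],v=.15);st("down")
shot("top","t1");shot("scene","s1")
E
```

```text
[-2.42273139e+01  7.20007917e+00  9.17380446e+01 -2.54444375e-14
  8.10618763e+01 -7.98273139e+01] [-3.94012797e+01  2.10556979e+01  8.75674760e+01 -2.54444375e-14
  7.13768261e+01 -1.29401280e+02]
above t 2.96 pos [ 0.5533 -0.1919  0.1601] yaw 145.67 F [-0.  -0.7 -0.8] w 0.093 q [-24.1   7.2  91.7   0.   81.1 -79.8]
open45 t 3.88 pos [ 0.553  -0.1927  0.16  ] yaw 145.6 F [0.  0.  0.9] w 0.0447 q [-24.2   7.2  91.7   0.   81.1 -79.8]
down t 4.59 pos [ 0.5535 -0.1929  0.0758] yaw 145.6 F [ 0.6 -0.2  1.3] w 0.0449 q [-24.2  11.7  95.9  -0.   72.3 -79.8]
```

```bash
python3 - <<'E'
import cv2
a=cv2.imread("pics/t1.png")[120:240,270:400];b=cv2.imread("pics/s1.png")[140:260,250:380]
cv2.imwrite("pics/ts1.png",cv2.resize(cv2.hconcat([a,b]),(780,360),interpolation=cv2.INTER_CUBIC))
E
```

```text
(no output)
```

View pics/ts1.png

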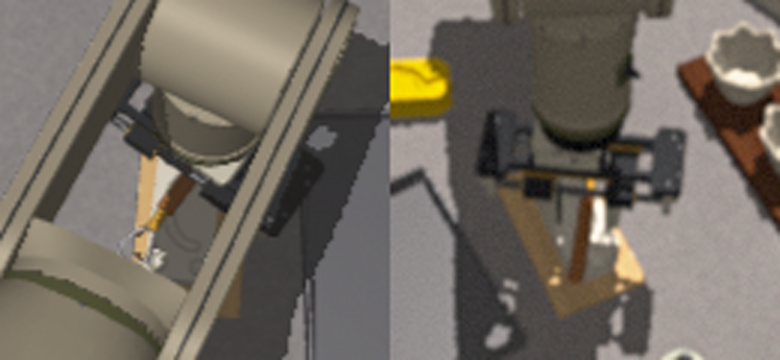

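The gripper straddles the handle in both views (handle visible between the fingers at around (325,180) top, (345,215) scene). Next I'll descend and grip.

```bash
python3 - <<'E'
from h import *
h=bot.move_linear([.553,-.1927,.0515],v=.06,force_limit=6);s=st("low %s"%h)
if not h:
    set_gripper(.0);s=st("grip")
    if s["width"]>.01:
        bot.move_linear([.553,-.1927,.15],v=.12);st("up")
E
```

```text
low False t 5.23 pos [ 0.5526 -0.1925  0.0509] yaw 145.6 F [-0.2  0.3  0.6] w 0.045 q [-24.2  13.4  96.8  -0.   69.9 -79.8]
grip t 5.82 pos [ 0.5532 -0.1928  0.0517] yaw 145.6 F [-1.2  0.4  1.5] w 0.0151 q [-24.2  13.3  96.8   0.   69.9 -79.8]
up t 6.79 pos [ 0.5524 -0.1924  0.1489] yaw 145.6 F [ 0.6 -0.1 -1.3] w 0.0155 q [-24.2   7.7  92.4   0.   80.  -79.8]
```

```bash
python3 - <<'E'
from h import *
bot.move_ptp([.525,-.362,.10],Rz(180));st("tray")
shot("top","t2");shot("scene","s2")
a=cv2.imread("pics/t2.png")[120:260,300:480];b=cv2.imread("pics/s2.png")[140:280,180:360]
cv2.imwrite("pics/ts2.png",cv2.resize(cv2.hconcat([a,b]),(800,311),interpolation=cv2.INTER_CUBIC))
E
```

```text
tray t 7.62 pos [ 0.5248 -0.3613  0.0993] yaw 179.89 F [ 0.6  0.3 -0.1] w 0.0157 q [ -39.2   17.9   86.     0.    76.2 -129.1]
```

View pics/ts2.png

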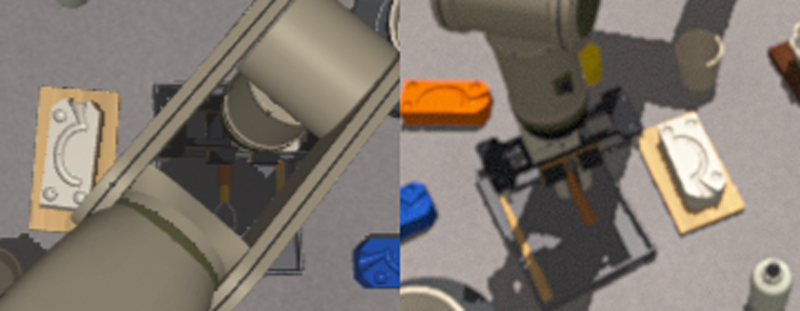

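```bash
python3 - <<'E'
from h import *
bot.move_linear([.525,-.362,.025],v=.15)
h=bot.move_linear([.525,-.362,.0085],v=.04,force_limit=5);st("low %s"%h)
set_gripper(.045);st("rel")
bot.move_linear([.525,-.362,.15],v=.2);st("up")
bot.move_ptp([.50,.10,.26],Rz(184));st("away")
set_gripper(.085)
shot("top","t3");shot("scene","s3")
E
```

```text
low True t 8.84 pos [ 0.5248 -0.3618  0.0077] yaw 180.0 F [-0.3 -0.4  4.1] w 0.0156 q [ -39.2   23.8   88.9   -0.    67.3 -129.2]
rel t 9.53 pos [ 0.5242 -0.3613  0.007 ] yaw -180.0 F [0.8 0.1 0.2] w 0.0448 q [ -39.2   23.8   89.    -0.    67.3 -129.2]
up t 10.39 pos [ 0.5243 -0.3614  0.1484] yaw -180.0 F [-0.4  0.8 -0.7] w 0.0447 q [ -39.2   15.6   83.4   -0.    81.2 -129.2]
away t 12.12 pos [0.5002 0.0992 0.2596] yaw -176.06 F [-0.3 -0.4  0.4] w 0.0449 q [  5.5  -7.4  95.9  -0.   91.5 -88.5]
```

View pics/t3.png

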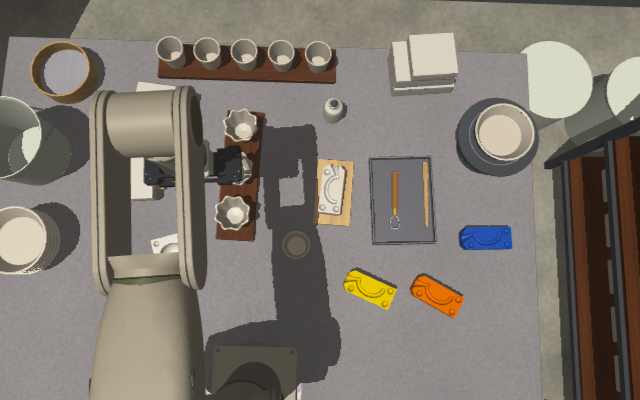

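View pics/s3.png

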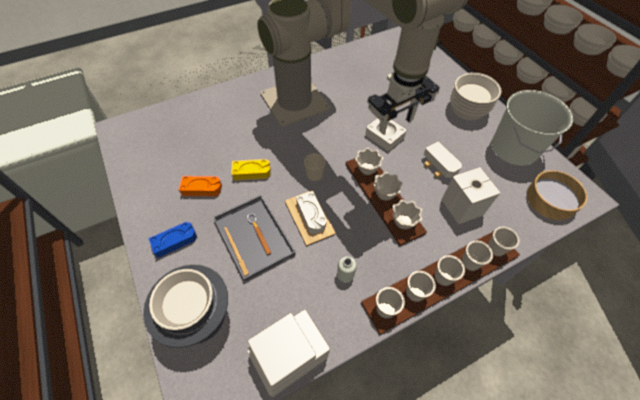

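```bash
cat > m4.py <<'E'
from m2 import *
SO=np.array([[-.052,.018],[-.052,-.018],[.044,.018]])
if __name__=="__main__":
    Is=[]
    for n,f,b,k in(("top","t3",(305,365,150,235),0),("scene","s3",(280,345,180,250),0)):
        im=np.load(f+".npz")["p"]
        for ch in (2,[0,1,2]):
            g=im[...,ch].astype(float);g=g if g.ndim==3 else g[...,None]
            x,c=fitpoly(n,g,BLK,.048,[.526,-.187,-.08],pad=2);print(n,ch,x.round(4),np.degrees(x[2]).round(2),c)
            if ch==2: xb=x
        x=xb
        cs=[]
        cc,ss=np.cos(x[2]),np.sin(x[2])
        a=np.linspace(0,6.283,25)
        for s in SO: cs.append((rect(*x,.048,s+.008*np.c_[np.cos(a),np.sin(a)]),(255,0,0)))
        Is.append(ov(n,im,[(rect(*x,.048,BLK),(0,0,255))]+cs,b,6,"q"))
    h=min(i.shape[0] for i in Is);cv2.imwrite("pics/lowfit.png",np.hstack([i[:h] for i in Is]))
E
python3 m4.py
```

```text
top 2 [ 0.522  -0.1856 -0.0879] -5.04 475.4946731917978
top [0, 1, 2] [ 0.5228 -0.1852 -0.0825] -4.73 2550.550563253468
scene 2 [ 0.5199 -0.1851 -0.0998] -5.72 908.1742326554473
scene [0, 1, 2] [ 0.5196 -0.1848 -0.0923] -5.29 4850.652075452841
```

View pics/lowfit.png

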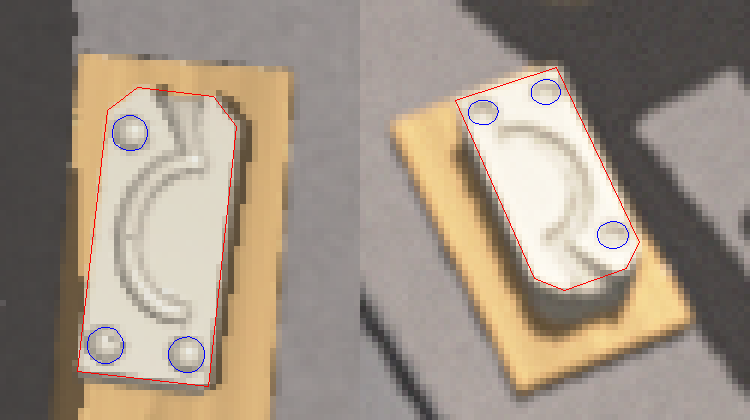

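```bash
python3 - <<'E'
from h import *
O=Rz(183.75)
bot.move_ptp([.5447,.3185,.13],O);st("above")
bot.wait(.1)
h=bot.move_linear([.5447,.3185,.022],v=.1,force_limit=8);s=st("low %s"%h)
if not h:
    set_gripper(.04);s=st("grip"); bot.wait(.2); s=st("grip2")
E
```

```text
above t 14.05 pos [0.5454 0.3178 0.131 ] yaw -176.27 F [-0.3 -0.4 -0. ] w 0.085 q [ 25.6  15.3  85.7  -0.   79.  -68.1]
low False t 15.38 pos [0.5454 0.3188 0.023 ] yaw -176.25 F [-0.8  0.2  0.2] w 0.0851 q [ 25.7  21.8  89.8  -0.   68.4 -68.1]
grip t 15.93 pos [0.5449 0.3183 0.0222] yaw -176.25 F [-0.3 -1.5  2.6] w 0.0575 q [ 25.6  21.8  89.8  -0.   68.4 -68.1]
grip2 t 16.13 pos [0.5449 0.3184 0.0223] yaw -176.25 F [-1.  -2.3  3.8] w 0.0578 q [ 25.7  21.8  89.8  -0.   68.4 -68.1]
```

```bash
python3 - <<'E'
from h import *
bot.move_linear([.5447,.3185,.06],v=.06);st("lift1")
bot.move_linear([.5447,.3185,.20],v=.15);bot.wait(.2);st("lift2")
shot("scene","s4");shot("top","t4")
E
```

```text
lift1 t 16.92 pos [0.5445 0.3184 0.0598] yaw -176.25 F [-0.8 -2.1 -3.2] w 0.0577 q [ 25.7  19.2  88.8   0.   72.  -68.1]
lift2 t 18.2 pos [0.5442 0.3182 0.1987] yaw -176.25 F [ 0.3 -0.1 -2.1] w 0.0578 q [ 25.7  12.8  81.4  -0.   85.9 -68.1]
```

View pics/s4.png

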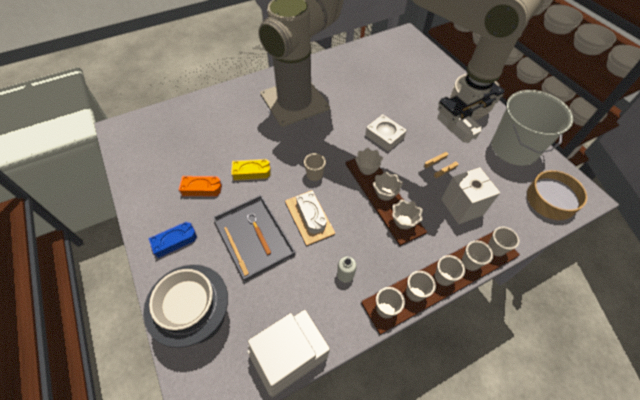

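View pics/t4.png

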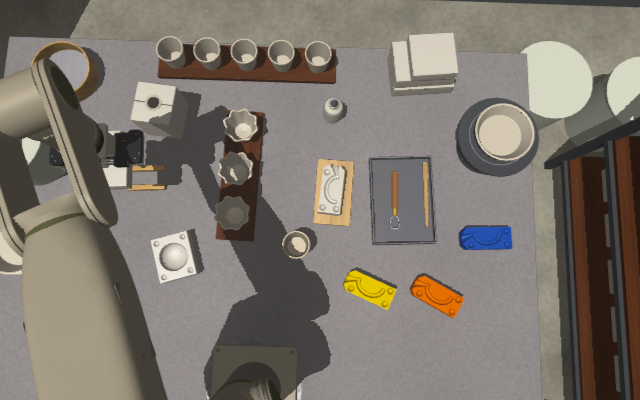

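```bash
cat > m5.py <<'E'
from m2 import *
for n,f in(("top","top0"),("top","t3"),("top","t4"),("scene","scene0"),("scene","s3"),("scene","s4")):
    im=np.load(f+".npz")["p"];g=im[...,2:3].astype(float)
    m=None
    for pad in(2,3):
        x,c=fitpoly(n,g,BLK,.048,[.522,-.185,-.09],pad=pad);print(f,pad,x.round(4),np.degrees(x[2]).round(2),round(c))
    if f in("top0","scene0"):continue
E
python3 m5.py
python3 - <<'E'
from h import *
bot.move_ptp([.521,-.1853,.16],Rz(180-5.3));st("over")
bot.move_linear([.521,-.1853,.10],v=.15);bot.wait(.3);st("pre")
shot("scene","s5");shot("top","t5")
a=cv2.imread("pics/t5.png")[120:240,260:400];b=cv2.imread("pics/s5.png")[140:260,240:380]
cv2.imwrite("pics/ts5.png",cv2.resize(cv2.hconcat([a,b]),(800,343),interpolation=cv2.INTER_CUBIC))
E
```

```text
top0 2 [ 0.5213 -0.1853 -0.0897] -5.14 1828
top0 3 [ 0.5214 -0.1853 -0.0901] -5.16 1710
t3 2 [ 0.5222 -0.1856 -0.0889] -5.09 499
t3 3 [ 0.5222 -0.1856 -0.0889] -5.09 522
t4 2 [ 0.5221 -0.1854 -0.094 ] -5.39 382
t4 3 [ 0.5221 -0.1854 -0.0943] -5.4 374
scene0 2 [ 0.5174 -0.1847 -0.0648] -3.71 2013
scene0 3 [ 0.5174 -0.1847 -0.0648] -3.71 1884
s3 2 [ 0.5204 -0.1852 -0.0919] -5.26 926
s3 3 [ 0.5204 -0.1852 -0.0919] -5.26 970
s4 2 [ 0.5199 -0.1843 -0.0956] -5.48 688
s4 3 [ 0.5199 -0.1843 -0.0956] -5.48 676
over t 20.13 pos [ 0.5215 -0.1845  0.1602] yaw 174.76 F [-0.   1.  -3.4] w 0.0576 q [ -24.8    2.2   97.     0.    80.8 -109.6]
pre t 20.98 pos [ 0.5217 -0.1856  0.1011] yaw 174.7 F [ 0.4  0.4 -2.9] w 0.0581 q [ -24.9    5.3  100.2   -0.    74.4 -109.6]
```

View pics/ts5.png

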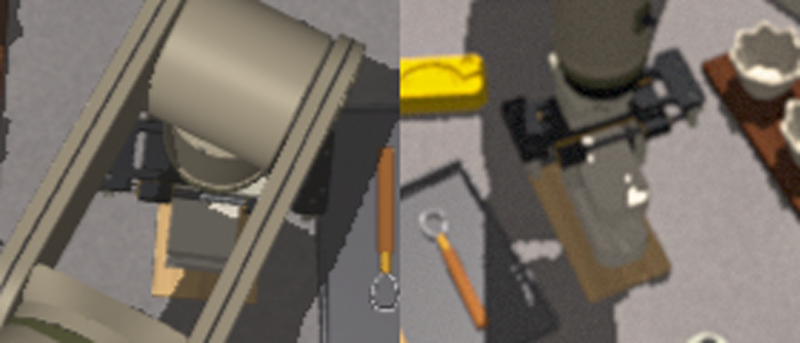

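```bash
cat > m6.py <<'E'
from m2 import *
import sys
def check(ts,ss,x,zface,tag):
    Is=[]
    for n,f,b in(("top",ts,(290,365,150,225)),("scene",ss,(275,345,175,240))):
        im=np.load(f+".npz")["p"]
        im=np.clip(((im/255.)**.6)*300-20,0,255).astype(np.uint8)
        Is.append(ov(n,im,[(rect(*x,zface+.036,BLK),(0,0,255)),(rect(*x,zface,BLK),(0,255,0))],b,5,"q"))
        Is.append(ov(n,im,[],b,5,"q"))
    top=np.hstack(Is[:2]);h=np.hstack(Is[2:]);w=max(top.shape[1],h.shape[1])
    P=[np.pad(i,((0,0),(0,w-i.shape[1]),(0,0))) for i in(top,h)]
    I=np.vstack(P); s=min(800/I.shape[1],600/I.shape[0],1);cv2.imwrite(f"pics/{tag}.png",cv2.resize(I,None,fx=s,fy=s,interpolation=cv2.INTER_AREA))
if __name__=="__main__":
    check("t5","s5",(.521,-.1853,np.radians(-5.3)),.10-.004,"chk5")
E
python3 m6.py
```

```text
(no output)
```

View pics/chk5.png

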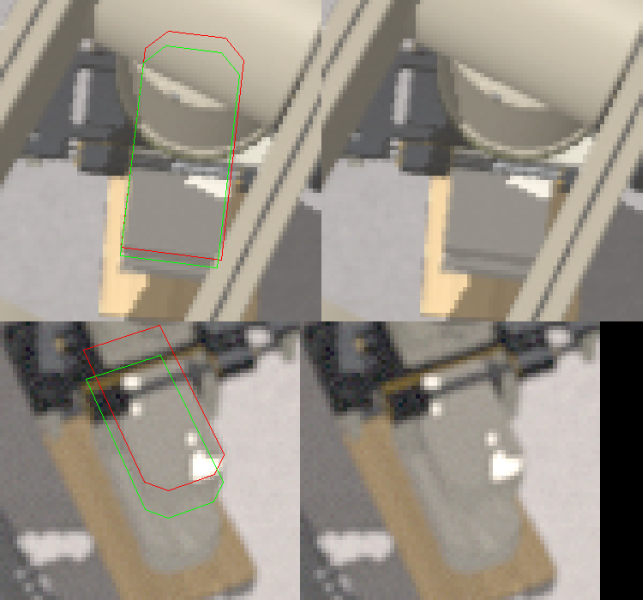

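```bash
python3 - <<'E'
from m2 import *
im=np.load("t5.npz")["p"];im=np.clip((im/255.)**.6*330-50,0,255).astype(np.uint8)
x=(.521,-.1853,np.radians(-5.3))
L=[(rect(*x,.132,BLK),(0,0,255)),(rect(*x,.096,BLK),(0,255,0))]
b=(310,350,185,220)
a=ov("top",im,L,b,10,"q");c=ov("top",im,[],b,10,"q")
cv2.imwrite("pics/rz.png",np.hstack([c,a]))
d=np.load("t5.npz")["d"];W=cloud("top",d)
for v in range(196,218):print(v,(W[v,314:346:2,2]*1000).round().astype(int))
E
```

```text
196 [ -2  11   5 130 129 136 132 132 136 130 131 133 133 133 132  14]
197 [ -2  14  13 133 131 133 133 135 133 134 134 134 134 133 134  13]
198 [  4  10  14 133 133 134 133 135 128 133 130 132 132 135 136  10]
199 [ -3  11  11 135 132 128 130 132 128 133 130 135 134 130 131  12]
200 [  1  13  11 133 135 128 131 132 132 133 130 132 136 134 134   6]
201 [ -5  14  12 135 129 133 131 134 133 133 130 131 134 134  14 555]
202 [ 11  12   9 133 130 131 135 138 132 129 133 134 128 131  14 558]
203 [  9  14   8 133 136 134 135 130 136 132 135 136 129 132  15 556]
204 [ 15  12 133 132 135 133 127 129 136 128 136 133 134 133   8 556]
205 [  12   12  135  134  133  133  128  132  132  132  131  133  134 1294
  557  555]
206 [ 13  12 135 130 131 133 130 131 133 133 137 130 136 131 558 556]
207 [ 14   7 129 135 133 136 135 135 135 130 131 127 135 135 557 558]
208 [  9  11 114 117 124 128 126 133 134 133 128 130 129 131 558 558]
209 [ 14  11  46 100 104 107 111 117 122 127 130 130 135 557 558 554]
210 [ 13   7  47  45  45  44  47 102 106 105 111 117 123 560 560 558]
211 [ 12  15  50  46  46  45  47  48  47  51  51 102 101 559 561 558]
212 [ 12  10  33  35  41  49  47  49  49  46  49  49  50 560 558 558]
213 [ 13  11  13  18  19  21  29  36  42  47  43  49 559 559 561 561]
214 [ 12  11  14  10  14  12   8  16  23  24  30  33 562 560 561 561]
215 [ 13  10  14  18   9  13  12  14  10  15  13  14 559 560 562 561]
216 [ 14  13  13  12   9  11  13  12  15  15  11  15 562 559 560 562]
217 [ 12  11   8   7  13  13  15   9  11   7   8 561 564 561 561 561]
```

View pics/rz.png

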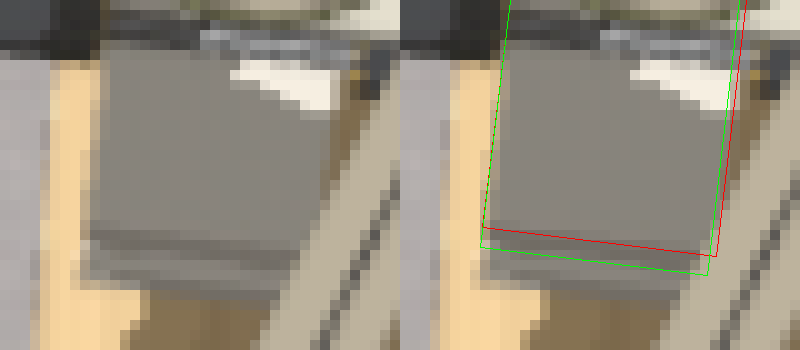

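```bash
cat > m7.py <<'E'
from m2 import *
def rays(n,b):
    K,R,t=cam(n);a,bb,c,e=b
    v,u=np.mgrid[c:e:.5,a:bb:.5]; u=u-.25;v=v-.25   # 2x supersample about pixel centres
    D=np.stack([(u-K[0,2])/K[0,0],(v-K[1,2])/K[1,1],np.ones_like(u)],-1)@R
    return -R.T@t,D      # depth along axis = ray parameter
def prism(C,D,x,z0,z1):
    P=rect(*x,0,BLK)[:,:2]; t0=np.full(D.shape[:2],-1e9);t1=-t0
    hs=[]
    for i in range(6):
        a,b=P[i],P[(i+1)%6];nn=np.array([b[1]-a[1],a[0]-b[0],0]);hs.append((nn/np.linalg.norm(nn),np.r_[a,0]))
    hs+=[(np.array([0,0,1.]),np.array([0,0,z1])),(np.array([0,0,-1.]),np.array([0,0,z0]))]
    for nn,q in hs:
        dn=D@nn;k=(q-C)@nn/dn
        t0=np.where(dn<0,np.maximum(t0,k),t0);t1=np.where(dn>0,np.minimum(t1,k),t1)
    return np.where(t0<t1,t0,np.inf)
def fit(views,x0,z0,z1,bg,clip=.015):
    dat=[]
    for n,f,b in views:
        C,D=rays(n,b);a,bb,c,e=b;m=np.load(f+".npz")["d"][c:e,a:bb]
        if isinstance(bg,float): B=(bg-C[2])/D[...,2]
        else: B=np.repeat(np.repeat(cv2.medianBlur(np.load(bg[n]+".npz")["d"],3)[c:e,a:bb],2,0),2,1)
        dat.append((C,D,m,B))
    def cost(x):
        s=0
        for C,D,m,B in dat:
            d=np.minimum(prism(C,D,x,z0,z1),B)
            r=np.minimum(abs(d-np.repeat(np.repeat(m,2,0),2,1)),clip)
            s+=(r.reshape(r.shape[0]//2,2,-1,2).mean((1,3))).sum()
        return s*1000
    sim=np.vstack([x0]+[np.array(x0)+np.array([.004,.004,.06])*e for e in np.eye(3)])
    best=min((minimize(cost,x0,method="Nelder-Mead",options=dict(initial_simplex=sg*(sim-x0)+x0,xatol=2e-5,fatol=1e-2)) for sg in(1,-1)),key=lambda r:r.fun)
    return best.x,best.fun
def show(tag,r): print(tag,r[0][:2].round(4),np.degrees(r[0][2]).round(2),round(r[1],1))
BT=(305,365,150,230);BS=(275,345,175,250)
if __name__=="__main__":
    x0=[.521,-.1853,-.0925]
    for f in("t3","t4"): show("low "+f,fit([("top",f,BT)],x0,.012,.048,.012))
    for f in("s3","s4"): show("low "+f,fit([("scene",f,BS)],x0,.012,.048,.012))
    u0=[.545,.3185,.065]
    show("up0 top",fit([("top","top0",(115,180,140,210))],u0,.018,.054,0.))
    show("up0 scene",fit([("scene","scene0",(415,475,135,185))],u0,.018,.054,0.))
    bg=dict(top="t4",scene="s4")
    show("up5 top",fit([("top","t5",(308,352,190,220))],x0,.096,.132,bg))
    show("up5 scene",fit([("scene","s5",(275,345,185,245))],x0,.096,.132,bg))
E
python3 m7.py
```

```text
low t3 [ 0.5226 -0.1857] -5.93 35649.1
low t4 [ 0.5223 -0.1857] -5.48 35673.3
low s3 [ 0.5214 -0.1866] -5.88 51520.0
low s4 [ 0.5214 -0.1866] -5.88 51356.6
up0 top [0.5455 0.3174] 3.97 11986.5
up0 scene [0.5451 0.3165] 3.55 11617.7
up5 top [ 0.5218 -0.184 ] -4.83 7339.4
up5 scene [ 0.5209 -0.1858] -5.15 16545.7
```

```bash
python3 - <<'E'
from h import *
O=Rz(180-5.6)
bot.move_linear([.5215,-.1858,.10],v=.05,orientation=O)
h=bot.move_linear([.5215,-.1858,.0635],v=.04,force_limit=5);bot.wait(.4);st("hover %s"%h)
s=monitor.read_state();print(np.round(s["tcp_rot"],4))
for k in range(2):shot("scene","s6%d"%k);shot("top","t6%d"%k)
E
cat > m8.py <<'E'
from m7 import *
import sys
k=sys.argv[1];zf=float(sys.argv[2]);x0=[.5215,-.1858,-.098]
bg=dict(top="t4",scene="s4")
for i in"01":
    show("up top",fit([("top","t"+k+i,(308,352,190,220))],x0,zf,zf+.036,bg))
    show("up scene",fit([("scene","s"+k+i,(275,345,185,245))],x0,zf,zf+.036,bg))
from m6 import check
check("t"+k+"0","s"+k+"0",x0,zf,"chk"+k)
for n,f in(("top","t"),("scene","s")):
    d=np.load(f+k+"0.npz")["d"];W=cloud(n,d)
    q=proj(n,rect(*x0,zf+.036,np.array([[-.045,0.],[.045,0],[-.045,.015],[-.045,-.015],[.045,.015],[.045,-.015]])));
    for u,v in q.round().astype(int): print(n,u,v,np.round(np.median(W[v-1:v+2,u-1:u+2,2])*1000,1),end="; ")
    print()
E
python3 m8.py 6 .0595
```

```text
hover False t 22.8 pos [ 0.5216 -0.1858  0.0636] yaw 174.4 F [-0.9  0.  -2.9] w 0.0576 q [ -24.9    7.8  101.7   -0.    70.5 -109.3]
[[-9.952e-01  9.760e-02  1.000e-04]
 [ 9.760e-02  9.952e-01 -1.000e-04]
 [-2.000e-04 -1.000e-04 -1.000e+00]]
up top [ 0.5223 -0.1842] -5.1 8524.3
up scene [ 0.521  -0.1859] -4.98 22086.7
up top [ 0.5223 -0.1843] -5.14 8531.3
up scene [ 0.5207 -0.1859] -4.97 22306.5
top 330 203 95.3; top 334 168 462.7; top 324 202 95.8; top 336 203 95.2; top 328 168 455.9; top 340 169 465.6; 
scene 306 190 197.4; scene 316 213 97.2; scene 310 189 195.7; scene 301 192 197.1; scene 321 212 95.5; scene 312 215 94.1;
```

View pics/chk6.png

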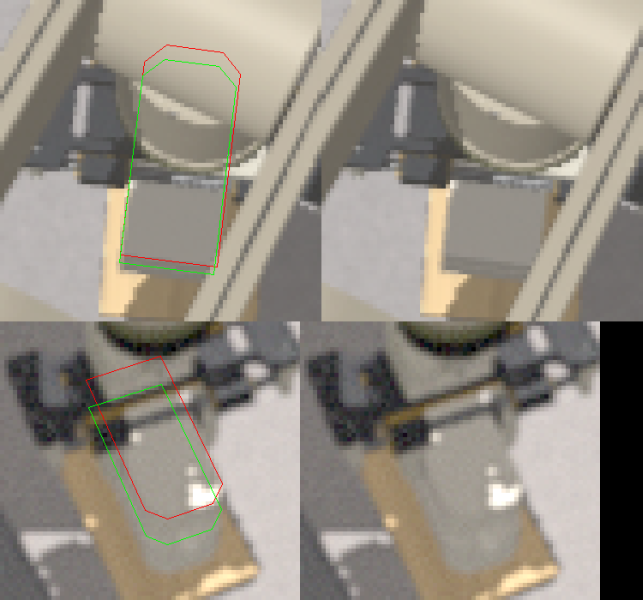

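```bash
cat > m9.py <<'E'
from m7 import *
import m7
def fitm(n,f,b,x0,z0,z1,bg,occ,clip=.015,avg=None):
    C,D=rays(n,b);a,bb,c,e=b
    fs=f if isinstance(f,list) else [f]
    m=np.mean([np.load(q+".npz")["d"][c:e,a:bb] for q in fs],0)
    od=cloud(n,np.load(occ+".npz")["d"])[...,2]
    M=(cv2.dilate((od>.105).astype(np.uint8),np.ones((3,3)))==0)[c:e,a:bb]
    B=(bg-C[2])/D[...,2] if isinstance(bg,float) else np.repeat(np.repeat(cv2.medianBlur(np.load(bg+".npz")["d"],3)[c:e,a:bb],2,0),2,1)
    mm=np.repeat(np.repeat(m,2,0),2,1)
    def cost(x):
        r=np.minimum(abs(np.minimum(prism(C,D,x,z0,z1),B)-mm),clip)
        return 1000*(r.reshape(r.shape[0]//2,2,-1,2).mean((1,3))*M).sum()
    x0=np.array(x0);rs=[]
    for sg in np.array([[1,1,1],[-1,-1,-1],[1,-1,1],[-1,1,1]]):
        sim=np.vstack([x0]+[x0+sg*np.array([.003,.003,.05])*q for q in np.eye(3)])
        rs.append(minimize(cost,x0,method="Nelder-Mead",options=dict(initial_simplex=sim,xatol=2e-5,fatol=1e-2)))
    r=min(rs,key=lambda r:r.fun);return r.x,r.fun
if __name__=="__main__":
    import sys;k=sys.argv[1];zf=float(sys.argv[2])
    x0=[.5215,-.1858,-.098];bT=(308,352,190,225);bS=(275,345,180,250)
    show("low top",fitm("top",["t3","t4"],bT,x0,.012,.048,.012,"t"+k+"0"))
    show("low scene",fitm("scene",["s3","s4"],bS,x0,.012,.048,.012,"s"+k+"0"))
    show("up top",fitm("top",["t"+k+"0","t"+k+"1"],bT,x0,zf,zf+.036,"t4","t"+k+"0"))
    show("up scene",fitm("scene",["s"+k+"0","s"+k+"1"],bS,x0,zf,zf+.036,"s4","s"+k+"0"))
E
python3 m9.py 6 .0595
```

```text
low top [ 0.5227 -0.1861] -5.34 4088.7
low scene [ 0.5214 -0.1868] -5.76 29835.4
up top [ 0.5221 -0.1837] -4.08 1831.3
up scene [ 0.5211 -0.1859] -5.06 6456.5
```

```bash
cat > m10.py <<'E'
from m2 import *
def pred(n,x,z,side,rows):
    L=rect(*x,z,np.array([[-.065,side*.029],[.05,side*.029]]));q=proj(n,L);return q[0,0]+(rows-q[0,1])*(q[1,0]-q[0,0])/(q[1,1]-q[0,1])
def half(g,lo,hi):  # first crossing from left outside to inside, linear
    th=(lo+hi)/2
    for i in range(len(g)-1):
        if (g[i]-th)*(g[i+1]-th)<=0 and g[i]!=g[i+1]: return i+(th-g[i])/(g[i+1]-g[i])
    return np.nan
rows=np.arange(194,207)
for tag,fs,x,z,zt in(("low",["t3","t4"],(.5215,-.1858,np.radians(-5.6)),.048,.03),("up",["t60","t61"],(.5215,-.1858,np.radians(-5.6)),.0955,.053)):
    d=np.mean([cloud("top",np.load(f+".npz")["d"])[...,2] for f in fs],0);B=np.mean([np.load(f+".npz")["p"][...,2].astype(float) for f in fs],0)
    for side,nm in((1,"L"),(-1,"R")):
        e=pred("top",x,z,side,rows);rd=[];rb=[]
        for r,c in zip(rows,e):
            c0=int(round(c));seg=slice(c0-4,c0+5)
            g=d[r,seg];k=g>(zt if tag=="low" else .075)
            rd.append((c0-4+ (np.argmax(k)-.5 if side==1 else 8-np.argmax(k[::-1])+.5))-c)
            b=B[r,seg];inn=b[6:9].mean() if side==1 else b[0:3].mean();out=b[0:3].mean() if side==1 else b[6:9].mean()
            rb.append(c0-4+half(b,out,inn)-c)
        print(tag,nm,"depth-edge minus pred px",np.mean(rd).round(2),np.std(rd).round(2),"blue",np.nanmedian(rb).round(2),np.nanstd(rb).round(2))
E
python3 m10.py
```

```text
low L depth-edge minus pred px -0.56 1.26 blue -0.15 0.13
low R depth-edge minus pred px -0.1 0.31 blue -0.03 0.11
up L depth-edge minus pred px -0.45 0.3 blue -0.12 0.41
up R depth-edge minus pred px 4.44 0.26 blue 1.11 1.24
```

```bash
sed -i 's/k=g>(zt if tag=="low" else .075)/k=(g>(zt if tag=="low" else .075))\&(g<.115)/; s/np.mean(rd)/np.median(rd)/' m10.py && echo 'print(np.round(d[194:206,330:350]*1000).astype(int)); print(pred("top",(.5215,-.1858,np.radians(-5.6)),.0955,-1,np.arange(194,206)).round(2))' >> m10.py && python3 m10.py
```

```text
low L depth-edge minus pred px -0.05 0.31 blue -0.15 0.13
low R depth-edge minus pred px -0.01 0.31 blue -0.03 0.11
up L depth-edge minus pred px -0.48 0.3 blue -0.12 0.41
up R depth-edge minus pred px -0.58 0.26 blue 1.11 1.24
[[ 96  94  94  95  96  94  94  95  96  97  95  96 163 161 168 169 172 172
  519 519]
 [ 97  97  95  95  95  94  94  95  97  97  95  94  13  12 166 172 169 521
  520 522]
 [ 97  94  94  97  94  94  95  96  96  96  96  94  10  14 162 167 167 522
  522 520]
 [ 96  98  96  95  94  95  96  96  95  98  95  94  13  12  16  12 522 523
  521 521]
 [ 96  97  96  96  95  96  98  95  95  99  96  94  11  15  18  10 522 522
  523 522]
 [ 94  95  94  96  97  93  97  94  96  95  96  90  10  12  13 522 524 526
  524 525]
 [ 93  94  97  97  99  97  96  95  97  94  95  96  10  14  14 526 524 525
  524 524]
 [ 95  96  95  93  95  99  96  94  96  95 695  98  11  10 526 526 523 525
  524 524]
 [ 97  98  96  97  94  98  95  95  96  94  96 697  10  14 525 527 527 526
  524 524]
 [ 95  94  92  97  97  94  96  93  97  97  95  14  15 526 526 526 525 526
  525 525]
 [ 99  94  95  95  95  97  95  94 100  94  92  11  15 526 526 526 528 526
  526 527]
 [ 92  98  95  96  97  97  98  95  96  95  94  12 527 527 527 526 526 527
  527 525]]
[342.39 342.27 342.15 342.03 341.91 341.79 341.67 341.55 341.43 341.31
 341.19 341.08]
```

```bash
python3 - <<'E'
from h import *
bot.move_linear([.5219,-.1870,.0635],v=.02)
h=bot.move_linear([.5219,-.1870,.0622],v=.02,force_limit=5);bot.wait(.5);st("hover %s"%h)
for k in range(2):shot("scene","s7%d"%k);shot("top","t7%d"%k)
from m2 import rect
x=(.522,-.187,np.radians(-5.6));G=np.array([[a,b] for a in np.linspace(-.06,-.035,8) for b in np.linspace(-.024,.024,12)])
H=np.array([[a,b] for a in np.linspace(.03,.055,8) for b in np.linspace(-.015,.015,9)])
def fz(n,f,G,z):
    W=cloud(n,np.load(f+".npz")["d"])[...,2];q=proj(n,rect(*x,z,G)).round().astype(int);w=W[q[:,1],q[:,0]]; w=w[abs(w-z)<.008];return round(np.median(w)*1000,2),len(w)
print("low rear top",fz("top","t4",G,.048),"scene front",fz("scene","s4",H,.048),"scene rear",fz("scene","s4",G,.048))
print("up rear top",fz("top","t70",G,.0942),"scene front",fz("scene","s70",H,.0942),"s5/t5:",fz("top","t5",G,.132),fz("scene","s5",H,.132))
E
python3 m9.py 7 .0582; sed -e 's/t60","t61/t70","t71/;s/\.0955/.0942/' m10.py | sed '$d' > m11.py; sed -i 's/("up",\(.*\)(.5215,-.1858,/("up",\1(.5219,-.1870,/' m11.py; python3 m11.py
```

```text
hover False t 24.0 pos [ 0.5219 -0.187   0.0622] yaw 174.4 F [ 0.2  0.3 -2.8] w 0.0577 q [ -25.     8.   101.6   -0.    70.4 -109.4]
low rear top (np.float64(47.14), 93) scene front (np.float64(46.27), 71) scene rear (np.float64(47.26), 93)
up rear top (np.float64(93.63), 96) scene front (np.float64(94.37), 72) s5/t5: (np.float64(131.93), 95) (np.float64(133.56), 72)
low top [ 0.5224 -0.1866] -6.51 4217.2
low scene [ 0.5214 -0.1868] -5.67 28877.9
up top [ 0.5223 -0.1871] -6.73 1992.1
up scene [ 0.521  -0.1874] -6.16 6170.8
low L depth-edge minus pred px -0.05 0.31 blue -0.15 0.13
low R depth-edge minus pred px -0.01 0.31 blue -0.03 0.11
up L depth-edge minus pred px -0.3 0.27 blue 0.2 0.31
up R depth-edge minus pred px -0.24 0.29 blue 0.26 1.29
```

```bash
cat > m12.py <<'E'
from h import *
from m2 import rect
def plane(n,D,x,z,lim,ylim=.024,tol=.01):
    W=cloud(n,D).reshape(-1,3);c,s=np.cos(x[2]),np.sin(x[2]);L=(W[:,:2]-x[:2])@np.array([[c,-s],[s,c]])
    k=(L[:,0]>lim[0])&(L[:,0]<lim[1])&(abs(L[:,1])<ylim)&(abs(W[:,2]-z)<tol)
    for _ in range(3):
        A=np.c_[L[k],np.ones(k.sum())];b,*_=np.linalg.lstsq(A,W[k,2],rcond=None)
        r=W[:,2]-np.c_[L,np.ones(len(L))]@b;k&=abs(r)<.005
    return k.sum(),"pitch/roll deg",np.degrees(b[:2]).round(2),"z0",(b[2]*1000).round(2),"rms",(r[k].std()*1000).round(2),"z@mid",((b[0]*np.mean(lim)+b[2])*1000).round(2)
E
python3 - <<'E'
from m12 import *
S=[];T=[]
for k in range(10):S.append(capture("scene")[1]);T.append(capture("top")[1])
S=np.median(S,0);T=np.median(T,0);np.savez("avg7.npz",S=S,T=T)
x=(.5219,-.187,np.radians(-5.6))
for l in((-.062,-.03),(-.062,-.02)):print("top up",l,plane("top",T,x,.0942,l))
for l in((-.0,.055),(.01,.06)):print("scene up",l,plane("scene",S,x,.0942,l))
xl=(.522,-.186,np.radians(-5.6))
print("low top",plane("top",np.load("t4.npz")["d"],xl,.048,(-.062,.06),tol=.004),plane("top",np.load("t3.npz")["d"],xl,.048,(-.062,.06),tol=.004))
print("low scene",plane("scene",np.load("s4.npz")["d"],xl,.048,(-.062,.06),tol=.004))
print("low scene",plane("scene",np.load("s4.npz")["d"],xl,.048,(0,.055),tol=.004))
xu=(.545,.3185,np.radians(3.75))
for n,f in(("top","top0"),("scene","scene0")):print("up0",n,plane(n,np.load(f+".npz")["d"],xu,.054,(-.062,.06)))
st()
E
```

```text
top up (-0.062, -0.03) (np.int64(236), 'pitch/roll deg', array([-0.5 , -0.06]), 'z0', np.float64(93.49), 'rms', np.float64(0.82), 'z@mid', np.float64(93.9))
top up (-0.062, -0.02) (np.int64(305), 'pitch/roll deg', array([-0.43, -0.12]), 'z0', np.float64(93.55), 'rms', np.float64(0.81), 'z@mid', np.float64(93.86))
scene up (-0.0, 0.055) (np.int64(249), 'pitch/roll deg', array([ 0.1 , -0.04]), 'z0', np.float64(94.31), 'rms', np.float64(0.68), 'z@mid', np.float64(94.36))
scene up (0.01, 0.06) (np.int64(230), 'pitch/roll deg', array([-0.04,  0.05]), 'z0', np.float64(94.41), 'rms', np.float64(0.67), 'z@mid', np.float64(94.38))
low top (np.int64(585), 'pitch/roll deg', array([-0.14, -0.24]), 'z0', np.float64(47.56), 'rms', np.float64(2.01), 'z@mid', np.float64(47.57)) (np.int64(598), 'pitch/roll deg', array([-0.02, -1.05]), 'z0', np.float64(47.48), 'rms', np.float64(1.95), 'z@mid', np.float64(47.48))
low scene (np.int64(408), 'pitch/roll deg', array([-0.18, -0.44]), 'z0', np.float64(47.75), 'rms', np.float64(1.94), 'z@mid', np.float64(47.76))
low scene (np.int64(185), 'pitch/roll deg', array([-0.9 , -1.23]), 'z0', np.float64(48.03), 'rms', np.float64(1.85), 'z@mid', np.float64(47.6))
up0 top (np.int64(791), 'pitch/roll deg', array([-0.03, -0.09]), 'z0', np.float64(53.88), 'rms', np.float64(2.2), 'z@mid', np.float64(53.88))
up0 scene (np.int64(374), 'pitch/roll deg', array([0.3 , 0.91]), 'z0', np.float64(54.17), 'rms', np.float64(1.91), 'z@mid', np.float64(54.17))
 t 25.2 pos [ 0.5219 -0.187   0.0622] yaw 174.4 F [ 0.5  0.3 -2.1] w 0.0578 q [ -25.     8.   101.6    0.    70.4 -109.4]
```

```bash
python3 - <<'E'
from m9 import *
A=np.load("avg7.npz");np.savez("tA.npz",d=A["T"].astype(np.float32));np.savez("sA.npz",d=A["S"].astype(np.float32))
bT=(308,352,190,225);bS=(275,345,180,250)
for cl in(.01,.02,.03):
  for x0 in([.5219,-.187,-.098],[.5225,-.186,-.09]):
    zf=.0582
    show("low top",fitm("top",["t3","t4"],bT,x0,.012,.048,.012,"tA",clip=cl));show("up top ",fitm("top","tA",bT,x0,zf,zf+.036,"t4","tA",clip=cl))
    show("low scene",fitm("scene",["s3","s4"],bS,x0,.012,.048,.012,"sA",clip=cl));show("up scene ",fitm("scene","sA",bS,x0,zf,zf+.036,"s4","sA",clip=cl))
E
```

```text
low top [ 0.5228 -0.1861] -5.32 3694.4
up top  [ 0.5218 -0.1864] -5.93 1296.7
low scene [ 0.5215 -0.1868] -5.6 24105.3
up scene  [ 0.5211 -0.1874] -5.89 4745.3
low top [ 0.5228 -0.1861] -5.32 3694.3
up top  [ 0.5219 -0.1872] -6.99 1292.4
low scene [ 0.5214 -0.1869] -5.54 24104.2
up scene  [ 0.5211 -0.1875] -5.57 4742.1
low top [ 0.5228 -0.1862] -5.43 4331.2
up top  [ 0.5223 -0.187 ] -6.41 1388.2
low scene [ 0.5214 -0.1869] -5.6 31061.2
up scene  [ 0.521  -0.1871] -6.44 5296.8
low top [ 0.5228 -0.1861] -5.33 4331.3
up top  [ 0.5224 -0.1868] -6.63 1386.0
low scene [ 0.5214 -0.1869] -5.6 31061.2
up scene  [ 0.521  -0.1872] -6.33 5296.3
low top [ 0.5227 -0.1861] -5.54 4486.7
up top  [ 0.522  -0.1872] -7.01 1427.2
low scene [ 0.5214 -0.1868] -5.76 31441.4
up scene  [ 0.521  -0.1873] -6.09 5739.5
low top [ 0.5227 -0.1863] -5.78 4486.7
up top  [ 0.5223 -0.187 ] -6.66 1436.3
low scene [ 0.5213 -0.1868] -5.65 31441.0
up scene  [ 0.521  -0.1874] -6.12 5731.5
```

```bash
python3 - <<'E'
from h import *
bot.move_linear([.5224,-.1865,.0621],v=.01,orientation=Rz(180-5.4));bot.wait(.8);s=st("final");print(np.round(s["qvel"],2),np.round(s["tcp_rot"][2],4))
shot("scene","s8");shot("top","t8")
S=[];T=[]
for k in range(8):S.append(capture("scene")[1]);T.append(capture("top")[1])
np.savez("sB.npz",d=np.median(S,0).astype(np.float32));np.savez("tB.npz",d=np.median(T,0).astype(np.float32))
from m9 import *
bT=(308,352,190,225);bS=(275,345,180,250);x0=[.5222,-.1865,-.095]
for cl in(.01,.02):
    show("up top",fitm("top","tB",bT,x0,.0581,.0941,"t4","tB",clip=cl));show("up scene",fitm("scene","sB",bS,x0,.0581,.0941,"s4","sB",clip=cl))
from m12 import plane
print(plane("top",np.load("tB.npz")["d"],x0,.0941,(-.062,-.02)),plane("scene",np.load("sB.npz")["d"],x0,.0941,(0,.055)))
E
```

```text
final t 26.25 pos [ 0.5224 -0.1865  0.0621] yaw 174.6 F [-1.   0.1 -1.6] w 0.0576 q [ -24.9    8.1  101.6    0.    70.4 -109.5]
[ 0.03 -0.02 -0.08 -0.08  0.08  0.05] [-0.  0. -1.]
up top [ 0.5227 -0.1871] -7.1 1443.7
up scene [ 0.5219 -0.1863] -5.41 4918.5
up top [ 0.5226 -0.1867] -6.5 1526.2
up scene [ 0.5219 -0.1863] -5.45 5494.3
(np.int64(307), 'pitch/roll deg', array([ 0.17, -0.12]), 'z0', np.float64(93.88), 'rms', np.float64(0.98), 'z@mid', np.float64(93.75)) (np.int64(251), 'pitch/roll deg', array([-0.06,  0.39]), 'z0', np.float64(94.2), 'rms', np.float64(0.73), 'z@mid', np.float64(94.17))
```

View pics/s8.png

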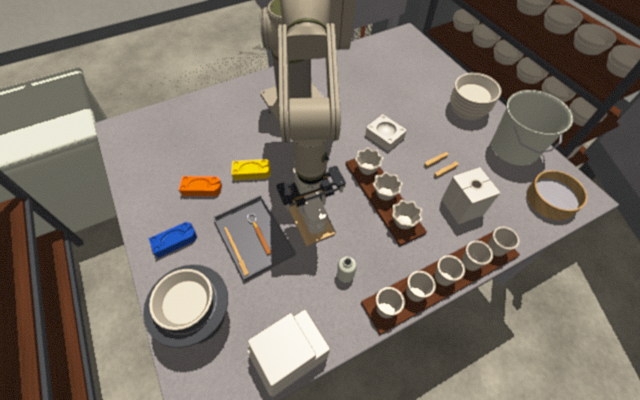

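View pics/t8.png

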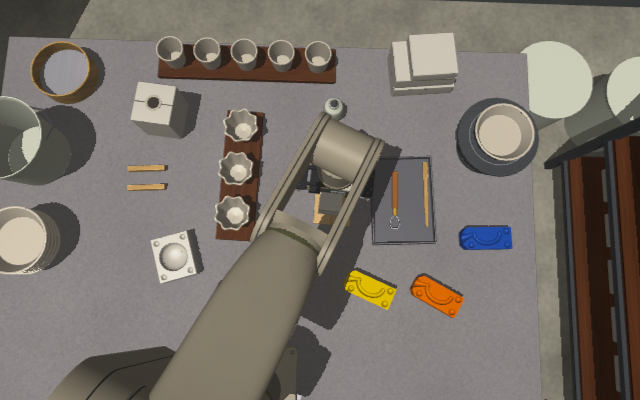

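The scene view shows the tool in the tray around (260,232), the bowls undisturbed, and the upper half held over the lower half at around (315,210). The top view shows the battens empty. Both cameras put the two halves within about 1 mm of each other, so I'm handing in.

```bash
python3 -c "
from h import *
job.close_job();st('closed')"
```

```text
the job is handed in; nothing more can be done
the job is handed in; nothing more can be done
```

The ribbon tool is in the tray, and the upper half is being held level above the lower half, right way round, with about 1 cm between the joint faces. I handed the job in at about 27 s of the 58 s; no verdict was reported.

**How it went**
- **Tool:** I laid it flat in the free part of the tray, and a later picture shows it lying there.
- **Carry:** I gripped the upper half across its width between the battens. It went over the bowls with its underside about 0.2 m above the bench, then down to the hover.
- **Contact:** I saw no sign of the upper half touching the lower half. The force-limited descent never tripped, and the force on the tool stayed at about the block's own weight.
- **Surroundings:** In the last pictures the bowls and everything else in view look unmoved.

**Last checks at the hover**

| Check | Result |
|---|---|
| Gap | about 10 mm (top face of the block measured at 93.8–94.2 mm against 94 mm expected) |
| Level | within about 0.4°, which is the measurement noise |
| Position, scene camera | within 0.5 mm in each direction (x and y) and 0.2° of the lower half |
| Position, top camera | within 0.1 mm in x and 0.6–1 mm in y |

**Disagreement:** the top camera suggested 1 to 1.5° of twist, where the scene camera showed 0.2°. The arm hides all but the rear end of the block from the top camera, and its fits scattered by about 1°. I went with the scene camera and the jaw angle.

**Not checked directly:** the natches and sockets are hidden under the held block, so their alignment is inferred from the outlines of the two halves. The lower half could only be seen in part at the end. Its outline fits before and after the tool was lifted, and again after the upper half was lifted, agree to about 1 mm in the top camera.

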